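# Shorten the telescoping carton guide by one hole and pin it

### The job

The next trays are one size smaller: squeeze the red sprung button on the packing guide's black handle, slide the tube into its sleeve to the very next hole only, and let the button spring back out so that it locks there. Then thread the yellow-headed pin from its wooden block down through the sleeve and the tube until its flange rests on the sleeve, and let go. Leave the cans standing where they are.

Things in the scene. Friction and masses are not known exactly. Their poses are not given: they have to be found in the camera images.
- guide: Packing guide fixed to the table: plywood board 200 x 360 x 6 mm carrying a raised steel sleeve (square tube). Origin on the table under the sleeve's open mouth, on its centre line. The sleeve runs 160 mm along the guide's +y, is 46 mm wide in x, from 30 to 74 mm high. Latch holes in its +x wall at y = 30, 80, 130 mm. A fixed blue fence, 66 mm high, at y = 165 mm bounds the bay on the +x side.
- tube (a joint): How far the aluminium telescoping tube (34 mm wide, 26 mm high) has been slid into the sleeve, in m, along the guide's +y: 0 = drawn out as found, in the first hole; 0.050 = next hole; 0.100 = last hole and end stop. Slides with about 1.2 N of friction and stays where it is left.
- handle (a point): Centre (height 56 mm) of the black 40 x 40 x 40 mm handle block near the tube's outer end, 125 mm outside the sleeve's mouth at the start; axes as the guide's; moves with the tube. The red button stands out of its +x face; its -x face, 20 mm from here, is plain. A blue fence plate, 76 mm high, fixed to the tube 20 to 30 mm from here towards -y, reaches 142 mm to +x and 28 mm to -x.
- button (a joint): How far the red button is pressed in, in m: 0 = out (latched in a hole), 0.0085 = latch just clear of the hole, 0.012 = fully in. Spring: 6 N to start, 10 N fully in. A red latch peg in the sleeve's hole moves with it; between holes it rides on the wall and keeps the button about 8.5 mm in. Its tip tapers over 4 mm: let go within about 3 mm of a hole, it springs in and centres.
- button_face (a point): Centre of the outer (+x) face of the red button, 24 mm (along y) x 28 mm high. With the button out it lies 36 mm to +x of the handle's centre, at the same height, so handle and button are 56 mm wide across x, and 44 mm when fully pressed. Pinch the button against the plain face of the handle from above.
- pin_hole (a point): Centre of the 15 mm pin hole (with a 2 mm chamfer) in the top of the sleeve, height 74 mm; its axes are the guide's. Vertically below it lie a 17 mm hole in the tube (in line only when the tube is at the next hole, 0.050) and a 17 mm hole in the sleeve's underside; the board is 24 mm below that.
- pin: Retaining pin, 90 g (may vary), upright: steel shank 12 mm in diameter and 60 mm long with a tapered tip, below a yellow flange (32 mm diameter, 5 mm thick) and a yellow round grip (22 mm diameter, 40 mm high). Origin on the axis at the underside of the flange, +z towards the grip. It starts standing in the block with the flange on the block's top.
- park: Wooden parking block for the pin, fixed to the table, 60 x 60 x 66 mm high, with a 16 mm hole down its middle. Origin at the centre of its underside.
- can_a: Food can with a green label, 74 mm diameter, 110 mm tall, loose. Origin at the centre of its underside. Leave alone.
- can_b: Food can with a red label, same size, loose. Origin likewise. Leave alone.
There are look-alikes about, which are no part of the job. What is shaped like the pin but blue is not meant.

How it is judged:
By the outcome, as a careful person would: the job done as asked, in the order asked, and still so for the second after the job is handed in, with the robot touching nothing.
It also fails if it takes over 64 s, if anything falls off the work surface, if the arm or the gripper's body presses on something with over 40 N, if the wrist force passes 120 N, or if a joint passes its speed limit or range.

### The arm

A 6-joint arm with a two-finger parallel gripper is mounted at the origin on the work surface. World frame = base frame: x ahead of the robot, y to its left, z up, the work surface at z = 0. Lengths are in mm, angles in rad, forces in N, time in s.
With the tool pointing down it reaches from about 375 to 825 mm from the base axis. Payload 5.5 kg.
Tool frame: the origin (TCP) lies at the very end of the fingers, on their centre line; the grasp point (between the pads) lies 19 mm behind it (grip_point_offset is the distance from the TCP to the grasp point, in mm); x points along the fingers, y is the direction in which the jaws open and shut, and the axes are right-handed (so a half turn about x gives the same grasp; the last joint's range is limited). The gripper opens to 85 mm and grips with 20 to 120 N. Pads are 22 mm wide; open, the fingers measure 114 mm over their backs; the gripper's body (76 mm by 85 mm) begins 54 mm behind the grasp point. The pads swing forward as they close: fully open they stand 13 mm farther back than shut.
Start: joints at [1.335, 0.314, -0.047, 1.21, 0, 1.571], TCP at [140.169, 583.393, 194.499] pointing down, gripper open.
Joint ranges: [-2.67, 2.67], [-0.69, 1.73], [-1.03, 1.25], [-2.08, 2.16], [-1.42, 1.45], [-3.14, 3.14]. Speed limits (rad/s): [2.39, 2.39, 3.01, 3.14, 3.14, 3.14].

### API

Orientations are given as a 3x3 rotation matrix whose columns are the frame's x, y, z axes.
In Python, from rig import get_state, capture, get_calibration, sign_off, grip_point_offset gives the robot as it stands.
- The arm moves only by the tool move_arm, never from a script. Its argument "steps" is a list of rows, each a list of 3 entries, a list of its own where there are three numbers: the turn, a rotation vector about the world's x, y, z each as a share of 0.15 rad, from -1 to 1, then the shift along the world's x, y, z each as a share of 30 mm, from -1 to 1, then the closure, from -1 (fully open) to 1 (shut). A call has 1 to 12 rows; each row shifts and turns the commanded pose from where the row before left it; what a row does not reach is not made up. A row lasts 1/8 s, in which the tool goes at most 62.5 mm and 10.7 degrees, less where a joint would pass 70% of its speed; a pose out of reach is approached as far as the arm can. A call with a number of a shift or a turn outside -1 to 1 is refused whole. A call with a gripper value outside its range is refused whole. The fingers move at their own pace and stop on an object; the grip force is fixed at half the most. Time passes only in rows, so rows that do not move let the fingers close. It gives the time, the measured TCP pose, the force and the opening at its end, in the units of the state.
- get_state(): the state, without advancing time (a new reading comes with each control period).
- capture(name): name is "scene" or "top" or "wrist"; returns (picture, depth): 384x512x3 uint8, blue, green, red; 384x512 float32, mm along the optical axis (not along the pixel's ray), 0 where there is no reading.
- get_calibration(name): a dict with "fx", "fy", "cx", "cy" (pixels), "pose" (4x4, takes a point from camera to world coordinates); the wrist camera has in their place "mount" (4x4, takes a point from camera to tool coordinates, whose origin is the TCP and whose axes are the tool frame's). Camera axes: x right, y down, z forward; pixel columns grow to the right and rows downward; lengths in mm; the calibration is good to about 2 mm. The wrist camera is an equidistant fisheye: a pixel r from the principal point sees the ray r / f radians off the axis. A picture is of the moment at which its call begins: read the wrist's pose just before it. get_calibration takes no time and is no camera call.
- sign_off(): hands the job in, once; it reports no verdict.
The state is a dict: "t": time; "joints": joint angles; "qd": joint speeds; "effort": joint torques, N m; "eef_pos": TCP position; "tool_rot": TCP orientation; "wrist_force": force on the tool from outside, world axes, zero at the start; "wrist_torque": the same for the moment, N m; "grip_width": opening from 0.0 (shut) to 1.0 (fully open).
Only numpy, scipy, OpenCV 4.12 (cv2) and the standard library are available. Lean on these libraries where they do the work, as an engineer would, in place of code of your own. Each camera call takes 0.05 s, during which the arm holds its last target. There are 200 camera calls.

## Working session

There is one attempt and no reset: what is moved stays moved. The work goes in short steps, Python scripts to look and compute and a tool call to move; the robot and the scene stay as the last step left them, time stands still between calls to the robot, and variables do not carry over. Pictures are saved under pics/ and viewed, about 8 in all and at most 12, crops included, and the job is handed in when it is done.

Besides the shell and the picture viewer there is one more tool, called after "Request:" as name([rows], argument=value, ...), one row to a line, values as JSON. move_arm: Moves the arm, as the interface text tells. Its arguments: {"type":"object","properties":{"steps":{"type":"array","items":{"type":"array"}}},"required":["steps"]}

```bash
mkdir -p pics; ls
python3 - <<'E'
from rig import *
import cv2,numpy as np
print(get_state(),grip_point_offset)
for n in("top","scene"):
    p,d=capture(n);cv2.imwrite(f"pics/{n}0.png",p);np.savez(f"pics/{n}0.npz",p=p,d=d)
    print(get_calibration(n))
a=cv2.imread("pics/top0.png");b=cv2.imread("pics/scene0.png")
print(get_calibration("wrist"))
E
```

```text
pics
{'t': 0.0, 'joints': array([ 1.33502573e+00,  3.14200841e-01, -4.80945973e-02,  1.21020905e+00,
        2.85947041e-06,  1.57081636e+00]), 'qd': array([-1.07285263e-03,  1.88496021e-03,  1.20336530e-03, -7.92821647e-05,
        1.13517363e-03,  4.70162447e-04]), 'effort': array([ 3.88032131e-04, -5.39580524e+01,  3.39757311e+01,  1.91709021e-02,
        1.62946831e-04, -5.18159851e-06]), 'eef_pos': array([140.00165463, 582.76531156, 193.64292108]), 'tool_rot': array([[-4.01793195e-04,  2.33611470e-01,  9.72329944e-01],
       [-1.66023415e-03,  9.72328526e-01, -2.33611815e-01],
       [-9.99998541e-01, -1.70815902e-03, -2.82524560e-06]]), 'wrist_force': array([-0.52977078,  0.66867259,  0.91565629]), 'wrist_torque': array([ 0.02248399, -0.00937397, -0.02008891]), 'grip_width': 1.002802059959888} 18.700000000000003
{'fx': 464.1748808713956, 'fy': 464.1748808713956, 'cx': 255.13838092017053, 'cy': 199.57189852765916, 'pose': array([[ 7.88158757e-03, -9.83728358e-01,  1.79489270e-01,
         3.01413125e+02],
       [-9.99848605e-01, -1.05372097e-02, -1.38468314e-02,
        -2.265
[... 389 characters left out ...]
8.26868412e-01, -4.17003323e-01,  3.77355082e-01,
        -4.17035829e+02],
       [ 1.21453217e-02, -6.57581316e-01, -7.53285673e-01,
         8.74633868e+02],
       [ 0.00000000e+00,  0.00000000e+00,  0.00000000e+00,
         1.00000000e+00]])}
{'fx': 297.3186396354542, 'fy': 297.3186396354542, 'cx': 252.4561633384504, 'cy': 190.37699191666871, 'mount': array([[ 2.27943970e-04, -3.12912877e-01,  9.49781806e-01,
        -1.80012602e+02],
       [ 9.99999611e-01,  8.80977820e-04,  5.02488289e-05,
        -3.03604981e-01],
       [-8.52460211e-04,  9.49781425e-01,  3.12912956e-01,
        -8.01879080e+01],
       [ 0.00000000e+00,  0.00000000e+00,  0.00000000e+00,
         1.00000000e+00]])}
```

View pics/top0.png

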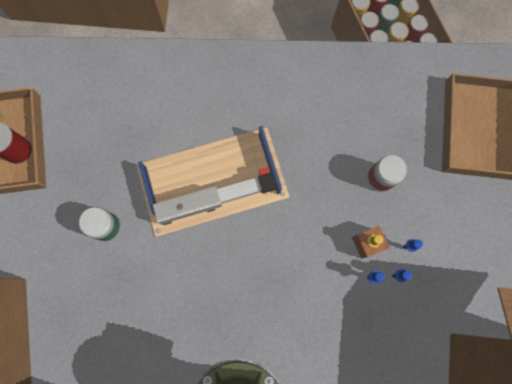

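View pics/scene0.png

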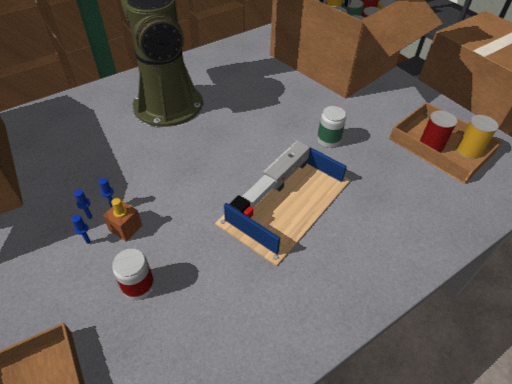

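Top view: the handle is at (268,182) with its red button above it at (264,172). The sleeve runs to (158,212) and the pin hole is near (180,207). The yellow pin is at (376,240) and the blue look-alikes are to its lower right. Next I'll turn these pixels into positions.

```bash
cat > h.py <<'E'
import numpy as np,cv2
from rig import *
def ray(n,uv,st=None):
    c=get_calibration(n)
    u=np.array(uv,float)-[c['cx'],c['cy']]
    if n!='wrist':
        d=np.array([u[0]/c['fx'],u[1]/c['fy'],1]);P=c['pose']
    else:
        r=np.hypot(*u)/c['fx']
        d=np.array([*(np.sin(r)*u/max(np.hypot(*u),1e-9)),np.cos(r)])
        T=np.eye(4);T[:3,:3]=st['tool_rot'];T[:3,3]=st['eef_pos'];P=T@c['mount']
    return P[:3,3],P[:3,:3]@d
def onz(n,uv,z,st=None):
    o,d=ray(n,uv,st);return (o+d*(z-o[2])/d[2]).round(1)
def blobs(p,lo,hi,amin=15):
    m=cv2.inRange(cv2.cvtColor(p,cv2.COLOR_BGR2HSV),lo,hi)
    k,l,s,c=cv2.connectedComponentsWithStats(m)
    return [(s[i].tolist(),c[i].round(1)) for i in range(1,k) if s[i][4]>=amin],m
E
python3 - <<'E'
from h import *
for n in("top","scene"):
    p=np.load(f"pics/{n}0.npz")['p']
    for nm,lo,hi in(("yellow",(20,150,110),(32,255,255)),("red",(0,170,90),(6,255,255)),("blue",(105,130,40),(125,255,255))):
        print(n,nm,blobs(p,lo,hi)[0])
p=np.load("pics/top0.npz")['p']
a=cv2.resize(p[120:240,130:290],None,fx=4,fy=4,interpolation=cv2.INTER_CUBIC)
b=cv2.resize(p[215:265,345:395],(140,140),interpolation=cv2.INTER_CUBIC)
q=np.zeros((480,784,3),np.uint8);q[:,:640]=a;q[:140,642:782]=b
cv2.imwrite("pics/crop.png",q)
E
```

```text
top yellow [([368, 235, 15, 13, 119], array([375.5, 240.4]))]
top red [([2, 132, 27, 30, 417], array([ 17.5, 149.2])), ([261, 169, 7, 5, 18], array([264. , 170.9]))]
top blue [([404, 239, 18, 12, 147], array([413.2, 244.7])), ([393, 269, 19, 13, 158], array([402.3, 275.2])), ([368, 271, 16, 13, 153], array([375.8, 276.7]))]
scene yellow [([457, 122, 34, 36, 649], array([472.1, 141.6])), ([112, 198, 14, 19, 133], array([116.9, 207.4]))]
scene red [([420, 119, 25, 31, 397], array([431.8, 134.5])), ([244, 207, 9, 9, 48], array([248.1, 210.5])), ([119, 283, 13, 13, 66], array([124.8, 289. ]))]
scene blue [([307, 148, 39, 33, 604], array([326.2, 164.1])), ([99, 178, 14, 29, 219], array([105.6, 189.2])), ([74, 189, 18, 30, 249], array([ 82.5, 201.9])), ([224, 203, 56, 51, 953], array([251.6, 227.9])), ([71, 214, 19, 29, 263], array([ 80. , 226.6]))]
```

View pics/crop.png

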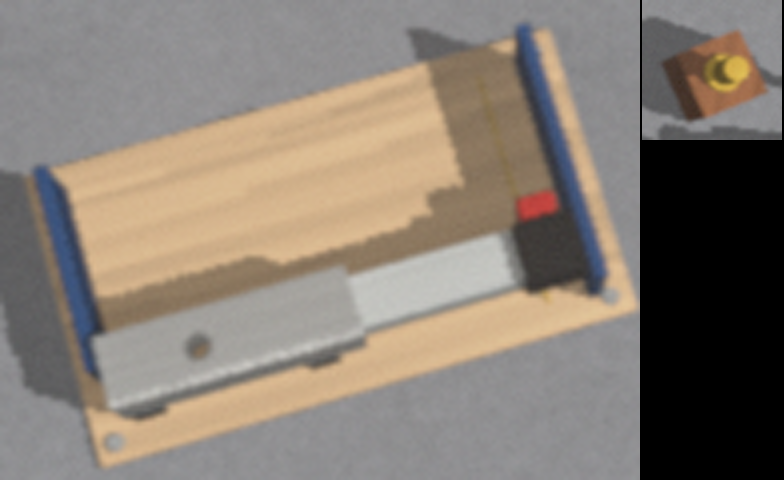

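The crop shows the pin hole at crop pixel (198,347). The sleeve top corners are (345,267), (365,327), (110,403) and (92,338), and the handle top is centred near (550,251).

Run:
```python
from h import *
f=lambda x,y,z:onz("top",(x/4+130-.375,y/4+120-.375),z)
c=[f(345,267,74),f(365,327,74),f(110,403,74),f(92,338,74)]
print(c,"hole",f(198,347,74),"handle",f(550,251,76))
v=(c[2]+c[3]-c[0]-c[1])/2;print(v,np.linalg.norm(v),"yaw",np.arctan2(-v[0],v[1]),"mouth",(c[0]+c[1])/2)
B=[f(27,175,6),f(548,30,6),f(636,306,6),f(100,466,6)]
print(B)
for w in (B[0]-B[1],B[3]-B[2]):print(np.linalg.norm(w),np.arctan2(-w[0],w[1]))
# pin: triangulate grip centre with top and scene
print("pin park crop grip", onz("top",(345+737/1-0,0),1)) if 0 else None
g=lambda x,y,z:onz("top",(345+(x-642)/2.8-.3,215+y/2.8-.3),z)
print("pin grip top",g(737,68,111),"flange",g(727,73,71))
print("block top",[g(*q,66) for q in((678,65),(738,32),(768,92),(696,118))])
```

```text
[array([537.4,  58.4,  74. ]), array([500. ,  45.3,  74. ]), array([451.7, 198.5,  74. ]), array([491.5, 211.2,  74. ])] hole [486.6 146.6  74. ] handle [548.4 -67.5  76. ]
[-47.1 153.    0. ] 160.08563333416274 yaw 0.2986367105877873 mouth [518.7   51.85  74.  ]
[array([611. , 273.1,   6. ]), array([715.1, -68.5,   6. ]), array([ 527.9, -126.5,    6. ]), array([420.3, 216.4,   6. ])]
357.10974503645235 0.2958019110317033
359.38582331527766 0.3040634084308777
pin grip top [ 408.  -327.7  111. ] flange [ 407.5 -330.2   71. ]
block top [array([ 414.5, -289. ,   66. ]), array([ 444. , -342.6,   66. ]), array([ 391.8, -366.6,   66. ]), array([ 368.8, -303.1,   66. ])]
```

Request:
move_arm([
  [[0,0,-0.314],[0.626,-0.986,0],-1],
  [[0,0,-0.314],[0.626,-0.986,0],-1],
  [[0,0,-0.314],[0.626,-0.986,0],-1],
  [[0,0,-0.314],[0.626,-0.986,0],-1],
  [[0,0,-0.314],[0.626,-0.986,0],-1],
  [[0,0,-0.314],[0.626,-0.986,0],-1],
  [[0,0,-0.314],[0.626,-0.986,0],-1],
  [[0,0,-0.314],[0.626,-0.986,0],-1],
  [[0,0,-0.314],[0.626,-0.986,0],-1],
  [[0,0,-0.314],[0.626,-0.986,0],-1],
  [[0,0,-0.314],[0.626,-0.986,0],-1],
  [[0,0,-0.314],[0.626,-0.986,0],-1],
])

```text
t: 1.6
eef_pos: [365.8, 227.3, 194.2]
tool_rot: [[-0.0, 0.719, 0.695], [-0.0, 0.695, -0.719], [-1.0, -0.0, -0.0]]
wrist_force: [1.2, 0.1, -0.6]
grip_width: 1.0
```

Request:
move_arm([
  [[0,0,-0.314],[0.626,-0.986,0],-1],
  [[0,0,-0.314],[0.626,-0.986,0],-1],
  [[0,0,-0.314],[0.626,-0.986,0],-1],
  [[0,0,-0.314],[0.626,-0.986,0],-1],
  [[0,0,-0.314],[0.626,-0.986,0],-1],
  [[0,0,-0.314],[0.626,-0.986,0],-1],
  [[0,0,-0.314],[0.626,-0.986,0],-1],
  [[0,0,-0.314],[0.626,-0.986,0],-1],
  [[0,0,-0.314],[0.626,-0.986,0],-1],
  [[0,0,-0.314],[0.626,-0.986,0],-1],
  [[0,0,0],[0,0,0],-1],
  [[0,0,0],[0,0,0],-1],
])

```text
t: 3.1
eef_pos: [552.6, -67.0, 194.0]
tool_rot: [[-0.001, 0.956, 0.295], [0.001, 0.295, -0.956], [-1.0, -0.001, -0.001]]
wrist_force: [-0.1, 0.2, 0.4]
grip_width: 1.002
```

Run:
```python
from h import *
st=get_state();p,d=capture("wrist");cv2.imwrite("pics/w1.png",p);np.savez("pics/w1.npz",p=p,d=d,R=st['tool_rot'],e=st['eef_pos'])
print(st['t'],st['eef_pos'],st['tool_rot'].round(4),st['joints'])
for nm,lo,hi in(("red",(0,150,60),(8,255,255)),("black",(0,0,0),(180,255,45))):
    print(nm,blobs(p,lo,hi,60)[0])
```

```text
3.1 [552.62446633 -67.03379459 194.01893036] [[-1.300e-03  9.556e-01  2.945e-01]
 [ 6.000e-04  2.945e-01 -9.556e-01]
 [-1.000e+00 -1.100e-03 -9.000e-04]] [-1.20969739e-01  2.33417825e-01 -1.54024729e-01  1.18474980e+00
  3.91607269e-04  1.15087710e+00]
red [([274, 158, 13, 25, 282], array([279.9, 171.2]))]
black [([0, 0, 7, 64, 207], array([ 3.1, 31.8])), ([14, 246, 477, 138, 29247], array([246.9, 339.5]))]
```

View pics/w1.png

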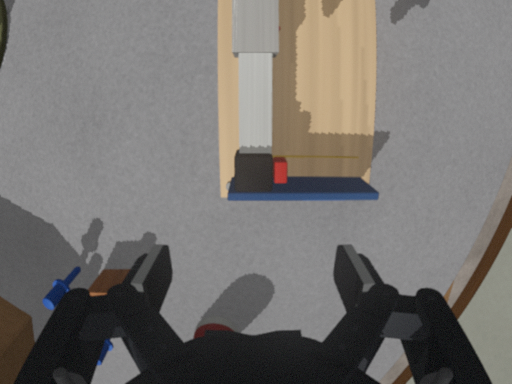

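Wrist view: the handle top spans columns 235–272 from row 152. The button is at columns 274–287, rows 158–183, and the sleeve mouth edge is at row 52, columns 233–278.

Run:
```python
from h import *
z=np.load("pics/w1.npz");st=dict(tool_rot=z['R'],eef_pos=z['e']);p=z['p']
yaw=.30;X=np.array([np.cos(yaw),np.sin(yaw)]);Y=np.array([-X[1],X[0]])
f=lambda u,v,h:(lambda w:(w,(X@(w-[553.2,-68.3])).round(1),(Y@(w-[553.2,-68.3])).round(1)))(onz("wrist",(u,v),h,st)[:2])
g=cv2.cvtColor(p,cv2.COLOR_BGR2GRAY).astype(int)
print(g[168,228:292]);print(g[145:200,253]);print(g[30,225:285]);print(g[40:60,255])
for n,a in dict(hl=(234.7,153,76),hr=(272.3,153,76),mouthl=(233,52,74),mouthr=(278.5,52,74),top_l=(234,10,74),top_r=(277.5,10,74),red_t=(287,158,70),red_b=(287,183,70)).items():print(n,*f(*a))
```

```text
[179 178 178 177 177 172 128  75  59  61  60  58  60  59  62  58  60  55
  60  60  58  60  52  60  57  57  55  55  52  57  54  53  56  48  54  52
  55  55  55  51  54  54  47  49  48  60  77  93  97  98  96  96  97  93
  92  92  90  90  86 100 118 120 120 116]
[175 149 130 126 125 125 127 122  86  57  54  52  54  60  60  57  57  57
  57  57  57  55  57  57  58  58  57  55  56  56  54  53  55  55  53  55
  54  53  57  56  52  55  57  56  57  51  53  60  70  77  79  83  81  83
  85]
[170 170 169 170 169 169 170 166 167 164 163 169 162 162 162 163 160 158
 158 156 158 159 159 160 160 159 159 159 160 160 158 158 158 156 158 159
 160 156 157 160 163 162 160 160 157 157 158 158 161 156 155 156 152 133
 108 113 119 122 121 121]
[159 159 158 158 159 159 158 160 159 161 159 153 153 180 187 187 187 186
 185 186]
hl [528.7 -51.4] -18.4 23.4
hr [565.3 -40.1] 19.9 23.4
mouthl [497.3  46.4] -19.5 126.1
mouthr [540.2  59.8] 25.4 126.2
top_l [485.   89.3] -18.6 170.7
top_r [526.2 102.2] 24.6 170.9
red_t [582.5 -41.5] 35.9 16.9
red_b [591.4 -67.4] 36.8 -10.4
```

Request:
move_arm([
  [[0,0,0],[0.08,0.07,-0.5],-1],
  [[0,0,0],[0,0,-0.75],-1],
  [[0,0,0],[0,0,-0.75],-1],
  [[0,0,0],[0,0,-0.75],-1],
  [[0,0,0],[0,0,-0.75],-1],
  [[0,0,0],[0,0,-0.75],-1],
  [[0,0,0],[0,0,-0.5],-1],
  [[0,0,0],[0,0,-0.25],-1],
  [[0,0,0],[0,0,-0.2],-1],
  [[0,0,0],[0,0,0],-1],
  [[0,0,0],[0,0,0],-1],
])

```text
t: 4.53
eef_pos: [556.3, -65.4, 39.1]
tool_rot: [[0.001, 0.956, 0.294], [-0.0, 0.294, -0.956], [-1.0, 0.001, 0.0]]
wrist_force: [0.1, -0.0, 0.2]
grip_width: 0.998
```

Run:
```python
from h import *
st=get_state();p,d=capture("wrist");cv2.imwrite("pics/w2.png",p);print(st['eef_pos'],st['wrist_force'])
```

```text
[556.27615829 -65.36055323  39.09553705] [ 0.0833902  -0.02740585  0.202572  ]
```

View pics/w2.png

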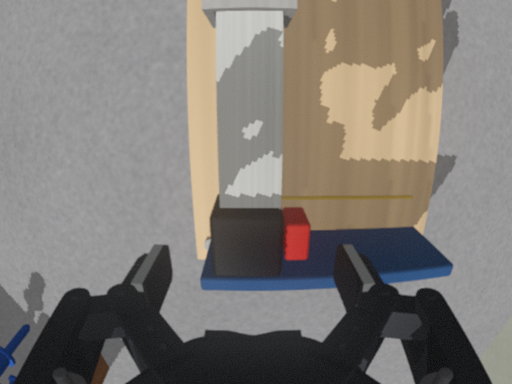

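The handle and button sit between the open fingers, and handle and pads line up along the guide's y. I'll squeeze now.

Request:
move_arm([
  [[0,0,0],[-0.02,0,-0.03],1],
  [[0,0,0],[0,0,0],1],
  [[0,0,0],[0,0,0],1],
  [[0,0,0],[0,0,0],1],
  [[0,0,0],[0,0,0],1],
  [[0,0,0],[0,0,0],1],
  [[0,0,0],[0,0,0],1],
  [[0,0,0],[0,0,0],1],
])

```text
t: 5.58
eef_pos: [556.3, -65.7, 39.2]
tool_rot: [[0.002, 0.956, 0.294], [-0.001, 0.294, -0.956], [-1.0, 0.002, 0.002]]
wrist_force: [-2.4, -0.1, 9.6]
grip_width: 0.002
```

Run:
```python
from h import *
st=get_state();p,d=capture("wrist");s,_=capture("scene")
cv2.imwrite("pics/w3.png",np.hstack([p[:,80:430],cv2.resize(s[150:278,170:300],None,fx=3,fy=3)]));print(st)
```

```text
{'t': 5.575, 'joints': array([-1.17204488e-01,  3.47735436e-01, -3.73284914e-01,  8.47216963e-01,
       -5.93356241e-04,  1.15496221e+00]), 'qd': array([ 0.00076801, -0.00042685,  0.0005235 ,  0.0005782 ,  0.00059949,
        0.00010912]), 'effort': array([ 4.86880336e-01, -4.62504780e+01,  2.69937068e+01, -9.28678382e-01,
        2.83800149e-01,  1.78990795e-04]), 'eef_pos': array([556.31930423, -65.7230159 ,  39.24560509]), 'tool_rot': array([[ 2.47206930e-03,  9.55738192e-01,  2.94208085e-01],
       [-8.88526744e-04,  2.94210967e-01, -9.55740089e-01],
       [-9.99996550e-01,  2.10124398e-03,  1.57650884e-03]]), 'wrist_force': array([-2.37105808, -0.10594808,  9.63785981]), 'wrist_torque': array([-0.11768651,  0.3931265 , -0.01434254]), 'grip_width': 0.0020416280709469534}
```

View pics/w3.png

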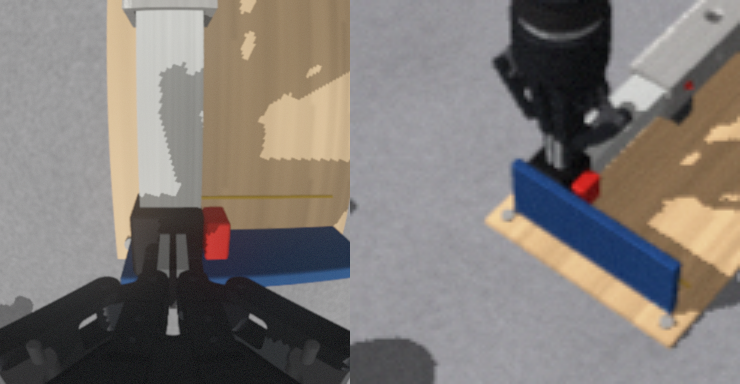

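The fingers closed on top of the handle at about 10 N, so the tips are higher than the reported TCP implies. I'll reopen, then check the heights against the depth image.

Run:
```python
from h import *
def hz(u,v,d,st):
    o,r=ray("wrist",(u,v),st);c=get_calibration("wrist")
    T=st['tool_rot']@c['mount'][:3,2]
    return (o+r*(d[v,u]/(r@T))).round(1)
z=np.load("pics/w1.npz");st1=dict(tool_rot=z['R'],eef_pos=z['e'])
for u,v in((253,168),(255,30),(330,120),(180,120),(160,262),(350,262),(165,255)):print("w1",(u,v),z['d'][v,u],hz(u,v,z['d'],st1))
st=get_state();p,d=capture("wrist")
for u,v in((225,225),(275,225),(248,150),(400,120),(150,100),(244,240),(260,240),(244,260),(262,260),(250,300)):print("now",(u,v),d[v,u],hz(u,v,d,st))
```

```text
w1 (253, 168) 305.7646 [551.2 -60.9  76.5]
w1 (255, 30) 263.49747 [511.4  74.5  74.5]
w1 (330, 120) 358.2214 [630.2  11.4   6. ]
w1 (180, 120) 364.86264 [ 4.489e+02 -4.550e+01 -4.000e-01]
w1 (160, 262) 130.18106 [509.7 -72.1 260.9]
w1 (350, 262) 124.845245 [591.1 -44.  265.4]
w1 (165, 255) 138.05042 [510.1 -72.9 252.9]
now (225, 225) 155.5677 [538.3 -56.5  77.2]
now (275, 225) 155.94763 [563.6 -48.9  76.9]
now (248, 150) 153.36136 [538.8 -16.7  67. ]
now (400, 120) 205.42184 [645.2  32.    7.2]
now (150, 100) 205.57655 [460.1 -12.2   2.7]
now (244, 240) 146.2743 [549.1 -56.5  88. ]
now (260, 240) 146.163 [556.7 -54.1  88.1]
now (244, 260) 128.37563 [549.5 -56.4 106.9]
now (262, 260) 129.13548 [557.2 -54.5 106.3]
now (250, 300) 126.536354 [557.  -71.7 114.4]
```

Request:
move_arm([
  [[0,0,0],[0,0,0.4],1],
  [[0,0,0],[0,0,0.6],-1],
  [[0,0,0],[0,0,0],-1],
  [[0,0,0],[0,0,0],-1],
  [[0,0,0],[0,0,0],-1],
  [[0,0,0],[0,0,0],-1],
  [[0,0,0],[0,0,0],-1],
])

```text
t: 6.6
eef_pos: [554.9, -65.2, 67.3]
tool_rot: [[-0.001, 0.956, 0.294], [0.0, 0.294, -0.956], [-1.0, -0.0, -0.0]]
wrist_force: [-0.1, -0.1, 0.8]
grip_width: 0.997
```

The depth image agrees with the contact: the real fingertips end about 37 mm behind the reported TCP. I'll correct for that and go lower, with the reported TCP z at about 2.

Request:
move_arm([
  [[0,0,0],[0,0,-0.5],-1],
  [[0,0,0],[0,0,-0.5],-1],
  [[0,0,0],[0,0,-0.4],-1],
  [[0,0,0],[0,0,-0.4],-1],
  [[0,0,0],[0,0,-0.35],-1],
  [[0,0,0],[0,0,0],-1],
  [[0,0,0],[0,0,0],-1],
])

```text
t: 7.48
eef_pos: [555.4, -65.3, 3.4]
tool_rot: [[0.0, 0.956, 0.294], [-0.0, 0.294, -0.956], [-1.0, 0.0, 0.0]]
wrist_force: [0.2, -0.3, 0.4]
grip_width: 1.0
```

Run:
```python
from h import *
st=get_state();p,d=capture("wrist");s,_=capture("scene")
cv2.imwrite("pics/w4.png",np.hstack([p[:,80:430],cv2.resize(s[150:278,170:300],None,fx=3,fy=3)]));print(st['eef_pos'],st['wrist_force'])
```

```text
[555.43716992 -65.29604233   3.36672322] [ 0.20308217 -0.32665786  0.42625597]
```

View pics/w4.png

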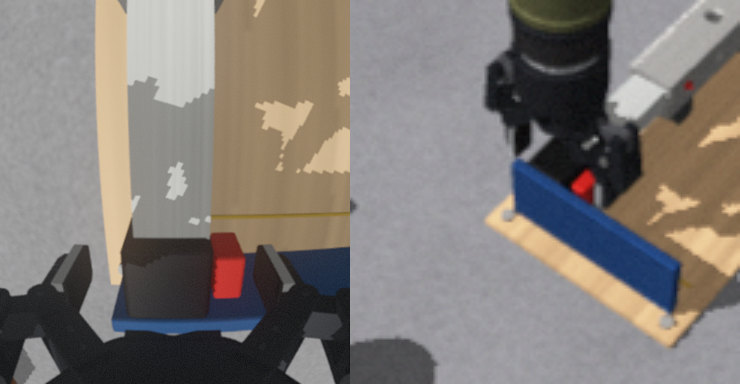

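The pads now flank the handle and button. Closing.

Request:
move_arm([
  [[0,0,0],[0,0,0],1],
  [[0,0,0],[0,0,0],1],
  [[0,0,0],[0,0,0],1],
  [[0,0,0],[0,0,0],1],
  [[0,0,0],[0,0,0],1],
  [[0,0,0],[0,0,0],1],
  [[0,0,0],[0,0,0],1],
])

```text
t: 8.45
eef_pos: [554.3, -66.4, 5.4]
tool_rot: [[-0.0, 0.956, 0.293], [-0.002, 0.293, -0.956], [-1.0, -0.001, 0.002]]
wrist_force: [-11.3, -2.9, 21.8]
grip_width: 0.49
```

Request:
move_arm([
  [[0,0,0],[-0.03,-0.01,0.05],1],
  [[0,0,0],[-0.082,0.265,0],1],
  [[0,0,0],[-0.082,0.265,0],1],
  [[0,0,0],[-0.082,0.265,0],1],
  [[0,0,0],[-0.082,0.265,0],1],
  [[0,0,0],[-0.082,0.265,0],1],
  [[0,0,0],[-0.082,0.265,0],1],
  [[0,0,0],[0,0,0],1],
  [[0,0,0],[0,0,0],1],
  [[0,0,0],[0,0,0],1],
])

```text
t: 9.7
eef_pos: [539.2, -17.9, 5.5]
tool_rot: [[0.0, 0.956, 0.293], [-0.0, 0.293, -0.956], [-1.0, -0.0, 0.0]]
wrist_force: [-5.3, -0.6, 9.5]
grip_width: 0.486
```

Run:
```python
from h import *
st=get_state();d=st['eef_pos'][:2]-[554.3,-66.4];print(st['eef_pos'],st['wrist_force'],d@[-.2955,.9553],d@[.9553,.2955])
p,dd=capture("wrist");s,_=capture("top")
cv2.imwrite("pics/w5.png",np.hstack([p[:,80:430],cv2.resize(s[120:240,130:290],None,fx=2.7,fy=3.2)]))
def hz(u,v,d,st):
    o,r=ray("wrist",(u,v),st);c=get_calibration("wrist");T=st['tool_rot']@c['mount'][:3,2]
    return (o+r*(d[v,u]/(r@T))).round(1)
g=cv2.cvtColor(p,cv2.COLOR_BGR2GRAY).astype(int)
col=hz
W=[(v,*hz(250,v,dd,st)) for v in range(0,250,6)]
print(*W,sep="\n")
```

```text
[539.19817854 -17.90813285   5.45903343] [-5.31912092 -0.58017719  9.47633818] 50.78686893320959 -0.09742329617087508
(0, np.float64(504.0), np.float64(93.9), np.float64(74.0))
(6, np.float64(504.8), np.float64(91.4), np.float64(74.6))
(12, np.float64(505.5), np.float64(89.2), np.float64(74.2))
(18, np.float64(506.2), np.float64(86.7), np.float64(74.6))
(24, np.float64(506.9), np.float64(84.5), np.float64(74.5))
(30, np.float64(507.6), np.float64(82.2), np.float64(74.6))
(36, np.float64(508.3), np.float64(80.1), np.float64(74.0))
(42, np.float64(509.0), np.float64(77.9), np.float64(73.9))
(48, np.float64(509.7), np.float64(75.4), np.float64(75.9))
(54, np.float64(510.4), np.float64(73.3), np.float64(75.2))
(60, np.float64(511.1), np.float64(71.1), np.float64(75.5))
(66, np.float64(511.7), np.float64(69.0), np.float64(75.4))
(72, np.float64(512.4), np.float64(66.8), np.float64(75.0))
(78, np.float64(513.0), np.float64(64.7), np.float64(74.5))
(84, np.float64(513.6), np.float64(62.6), np.float64(74.0))
(90, np.float64(514.3), np.float64(60.4), np.float64(74.4))
(96, np.float64(515.0), 
[... 854 characters left out ...]
np.float64(24.7), np.float64(64.5))
(186, np.float64(525.9), np.float64(22.3), np.float64(65.2))
(192, np.float64(526.6), np.float64(20.0), np.float64(65.9))
(198, np.float64(527.4), np.float64(17.3), np.float64(65.5))
(204, np.float64(528.4), np.float64(14.1), np.float64(64.1))
(210, np.float64(529.0), np.float64(12.0), np.float64(65.7))
(216, np.float64(529.8), np.float64(9.3), np.float64(65.7))
(222, np.float64(530.7), np.float64(6.5), np.float64(65.5))
(228, np.float64(531.6), np.float64(3.6), np.float64(65.5))
(234, np.float64(532.4), np.float64(0.9), np.float64(65.7))
(240, np.float64(532.5), np.float64(0.6), np.float64(71.0))
(246, np.float64(532.6), np.float64(0.6), np.float64(76.4))
```

View pics/w5.png

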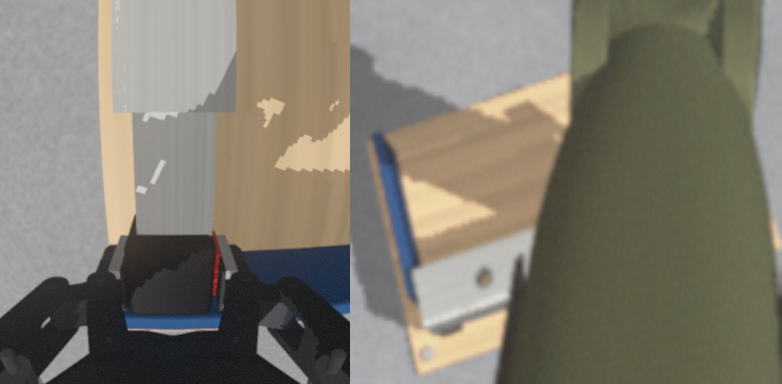

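The gap from mouth to handle is 54.3 mm (55 expected) and the travel is 50.8 mm, within the 3 mm that self-centres. I'll release here and then lift.

Request:
move_arm([
  [[0,0,0],[0.006,-0.02,0],1],
  [[0,0,0],[0,0,0],-1],
  [[0,0,0],[0,0,0],-1],
  [[0,0,0],[0,0,0],-1],
  [[0,0,0],[0,0,0],-1],
  [[0,0,0],[0,0,0],-1],
  [[0,0,0],[0,0,0],-1],
  [[0,0,0],[0,0,0.5],-1],
  [[0,0,0],[0,0,1],-1],
  [[0,0,0],[0,0,1],-1],
  [[0,0,0],[0,0,1],-1],
  [[0,0,0],[0,0,0.5],-1],
])

```text
t: 11.3
eef_pos: [540.9, -18.5, 127.3]
tool_rot: [[0.003, 0.956, 0.294], [-0.0, 0.294, -0.956], [-1.0, 0.003, 0.001]]
wrist_force: [0.5, 0.5, 0.6]
grip_width: 0.999
```

Request:
move_arm([
  [[0,0,0],[0,0,0.9],-1],
  [[0,0,0],[0,0,0.5],-1],
  [[0,0,0],[0,0,0],-1],
  [[0,0,0],[0,0,0],-1],
])

```text
t: 11.8
eef_pos: [539.0, -18.4, 165.6]
tool_rot: [[-0.001, 0.956, 0.294], [0.0, 0.294, -0.956], [-1.0, -0.001, -0.0]]
wrist_force: [0.1, -0.1, -0.8]
grip_width: 1.003
```

```bash
cat >> h.py <<'E'
def hz(u,v,d,st):
    u,v=int(round(u)),int(round(v))
    o,r=ray("wrist",(u,v),st);c=get_calibration("wrist");T=st['tool_rot']@c['mount'][:3,2]
    return (o+r*(d[v,u]/(r@T))).round(1)
E
python3 - <<'E'
from h import *
st=get_state();p,d=capture("wrist");s,_=capture("scene")
np.savez("pics/w6.npz",p=p,d=d,R=st['tool_rot'],e=st['eef_pos'])
cv2.imwrite("pics/w6.png",np.hstack([p[:,80:430],cv2.resize(s[130:258,180:310],None,fx=3,fy=3)]));print(st['t'],st['eef_pos'],st['wrist_force'])
print(blobs(p,(0,150,60),(8,255,255),30)[0])
P=[hz(250,v,d,st) for v in range(0,200)]
for i in range(1,200):
    if abs(P[i][2]-P[i-1][2])>4: print(i,P[i-1],P[i])
E
```

```text
11.8 [539.03610251 -18.44174987 165.57906023] [ 0.05999794 -0.12332086 -0.81804351]
[([274, 164, 15, 28, 374], array([281.1, 178.2]))]
3 [482.7 154.6  33.2] [480.4 161.4   7.3]
4 [480.4 161.4   7.3] [487.6 140.3  73.3]
103 [514.9  51.9  74.3] [515.1  50.8  65.8]
160 [530.9  -0.7  65. ] [ 5.309e+02 -5.000e-01  7.020e+01]
180 [535.9 -16.5  77.2] [515.9  58.2 345.6]
181 [515.9  58.2 345.6] [536.6 -18.6  76.2]
```

View pics/w6.png

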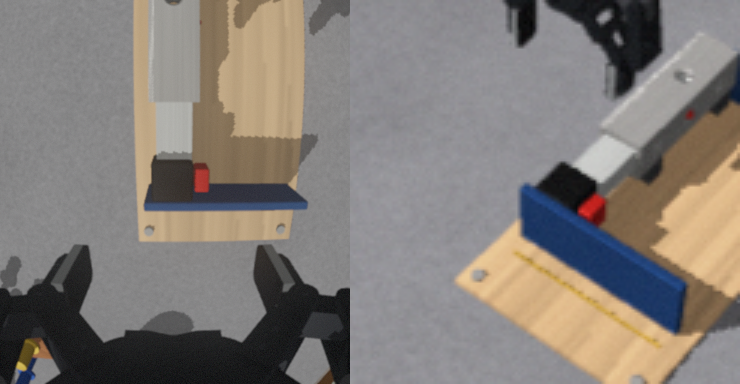

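Locked: the button stands out again, and the red peg shows in the sleeve's middle hole. The gap is unchanged. On to the pin.

Request:
move_arm([
  [[0,0,0],[-0.367,-0.861,0],-1],
  [[0,0,0],[-0.367,-0.861,0],-1],
  [[0,0,0],[-0.367,-0.861,0],-1],
  [[0,0,0],[-0.367,-0.861,0],-1],
  [[0,0,0],[-0.367,-0.861,0],-1],
  [[0,0,0],[-0.367,-0.861,0],-1],
  [[0,0,0],[-0.367,-0.861,0],-1],
  [[0,0,0],[-0.367,-0.861,0],-1],
  [[0,0,0],[-0.367,-0.861,0],-1],
  [[0,0,0],[-0.367,-0.861,0],-1],
  [[0,0,0],[-0.367,-0.861,0],-1],
  [[0,0,0],[-0.367,-0.861,0],-1],
])

```text
t: 13.4
eef_pos: [406.7, -328.9, 165.7]
tool_rot: [[-0.001, 0.956, 0.294], [0.001, 0.294, -0.956], [-1.0, -0.001, -0.001]]
wrist_force: [0.5, 0.0, -0.7]
grip_width: 1.002
```

Request:
move_arm([
  [[0,0,0],[0,0,0],0],
  [[0,0,0],[0,0,0],0],
  [[0,0,0],[0,0,0],0],
])

```text
t: 13.78
eef_pos: [407.7, -327.5, 166.4]
tool_rot: [[-0.0, 0.955, 0.295], [0.001, 0.295, -0.955], [-1.0, -0.0, -0.001]]
wrist_force: [0.5, -0.9, -0.6]
grip_width: 0.496
```

Run:
```python
from h import *
st=get_state();p,d=capture("wrist");cv2.imwrite("pics/w7.png",p);print(st['t'],st['eef_pos'],st['grip_width'])
for nm,lo,hi in(("yellow",(20,130,80),(32,255,255)),("blue",(105,130,40),(125,255,255))):
    bl,m=blobs(p,lo,hi,40)
    for s,c in bl:
        ys,xs=np.where(m[s[1]:s[1]+s[3],s[0]:s[0]+s[2]])
        Q=np.array([hz(x+s[0],y+s[1],d,st) for x,y in zip(xs,ys)]);zm=np.percentile(Q[:,2],98)
        T=Q[Q[:,2]>zm-3];F=Q[(Q[:,2]>66)&(Q[:,2]<74)]
        print(nm,s,c,"top",zm,T.mean(0).round(1),T.min(0),T.max(0),"flange",F.min(0) if len(F) else 0,F.max(0) if len(F) else 0)
```

```text
13.775 [ 407.71771655 -327.53899267  166.36398939] 0.4957271194574358
yellow [238, 163, 33, 42, 1069] [253.9 182.6] top 112.6 [ 408.6 -325.8  112.4] [ 384.3 -336.9  109.7] [ 419.1 -251.1  346.4] flange [ 392.9 -352.9   66.4] [ 424.9 -310.7   73.9]Traceback (most recent call last):
  File "<stdin>", line 7, in <module>
  File "h.py", line 21, in hz
    o,r=ray("wrist",(u,v),st);c=get_calibration("wrist");T=st['tool_rot']@c['mount'][:3,2]
                                ~~~~~~~~~~~~~~~^^^^^^^^^
ValueError: time passes only in moves, steps and waits
```

View pics/w7.png

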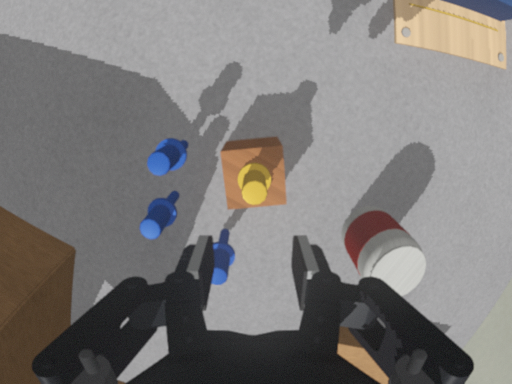

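The yellow pin's head at (254,190) lies centred between the fingers. The blue pins and the red can are clear of the fingers' path.

Request:
move_arm([
  [[0,0,0],[0.03,0.03,-0.6],0],
  [[0,0,0],[0,0,-0.9],0],
  [[0,0,0],[0,0,-0.9],0],
  [[0,0,0],[0,0,-0.7],0],
  [[0,0,0],[0,0,-0.6],0],
  [[0,0,0],[0,0,-0.45],0],
  [[0,0,0],[0,0,0],0],
  [[0,0,0],[0,0,0],0],
])

```text
t: 14.82
eef_pos: [408.9, -327.7, 42.7]
tool_rot: [[0.001, 0.956, 0.295], [-0.001, 0.295, -0.956], [-1.0, 0.001, 0.001]]
wrist_force: [1.5, 0.2, 0.3]
grip_width: 0.5
```

Request:
move_arm([
  [[0,0,0],[0,0,0],1],
  [[0,0,0],[0,0,0],1],
  [[0,0,0],[0,0,0],1],
  [[0,0,0],[0,0,0],1],
  [[0,0,0],[0,0,0],1],
])

```text
t: 15.45
eef_pos: [409.2, -328.0, 43.0]
tool_rot: [[0.002, 0.956, 0.294], [-0.001, 0.294, -0.956], [-1.0, 0.001, 0.001]]
wrist_force: [0.4, 0.4, 5.6]
grip_width: 0.237
```

Request:
move_arm([
  [[0,0,0],[0,0,0.2],1],
  [[0,0,0],[0,0,0.5],1],
  [[0,0,0],[0,0,0.7],1],
  [[0,0,0],[0,0,0.7],1],
  [[0,0,0],[0,0,0.7],1],
  [[0,0,0],[0,0,0.7],1],
  [[0,0,0],[0,0,0.2],1],
  [[0,0,0],[0,0,0],1],
  [[0,0,0],[0,0,0],1],
])

```text
t: 16.58
eef_pos: [407.9, -327.1, 152.3]
tool_rot: [[-0.001, 0.956, 0.294], [0.001, 0.294, -0.956], [-1.0, -0.001, -0.001]]
wrist_force: [0.1, 0.3, -1.1]
grip_width: 0.241
```

Request:
move_arm([
  [[0,0,0],[0.16,0.7,0],1],
  [[0,0,0],[0.16,0.95,0],1],
  [[0,0,0],[0.16,0.95,0],1],
  [[0,0,0],[0.16,0.95,0],1],
  [[0,0,0],[0.16,0.95,0],1],
  [[0,0,0],[0.16,0.95,0],1],
  [[0,0,0],[0.16,0.95,0],1],
  [[0,0,0],[0.16,0.95,0],1],
  [[0,0,0],[0.16,0.95,0],1],
  [[0,0,0],[0.16,0.95,0],1],
  [[0,0,0],[0.16,0.95,0],1],
  [[0,0,0],[0.16,0.95,0],1],
])

```text
t: 18.08
eef_pos: [465.4, 7.9, 152.2]
tool_rot: [[-0.002, 0.956, 0.294], [-0.0, 0.294, -0.956], [-1.0, -0.001, -0.0]]
wrist_force: [0.2, -0.9, -0.7]
grip_width: 0.242
```

Request:
move_arm([
  [[0,0,0],[0.16,0.95,0],1],
  [[0,0,0],[0.16,0.95,0],1],
  [[0,0,0],[0.16,0.95,0],1],
  [[0,0,0],[0.16,0.95,0],1],
  [[0,0,0],[0,0.8,0],1],
  [[0,0,0],[0,0,0],1],
  [[0,0,0],[0,0,0],1],
  [[0,0,0],[0,0,0],1],
])

```text
t: 19.08
eef_pos: [485.0, 144.1, 152.9]
tool_rot: [[-0.001, 0.956, 0.293], [-0.0, 0.293, -0.956], [-1.0, -0.001, 0.0]]
wrist_force: [0.2, -0.4, -1.0]
grip_width: 0.242
```

Run:
```python
from h import *
st=get_state();p,d=capture("wrist");t,_=capture("top")
np.savez("pics/w8.npz",p=p,d=d,R=st['tool_rot'],e=st['eef_pos'])
s,_=capture("scene")
cv2.imwrite("pics/w8.png",np.hstack([cv2.resize(p[80:270,165:345],None,fx=2.2,fy=2.2),cv2.resize(s[90:208,225:335],None,fx=3.54,fy=3.54)[:418]]))
print(st['t'],st['eef_pos'],st['wrist_force'],st['grip_width'])
```

```text
19.075 [485.0022361  144.14033011 152.8569007 ] [ 0.15470485 -0.38711689 -1.01473021] 0.24215875908791293
```

View pics/w8.png

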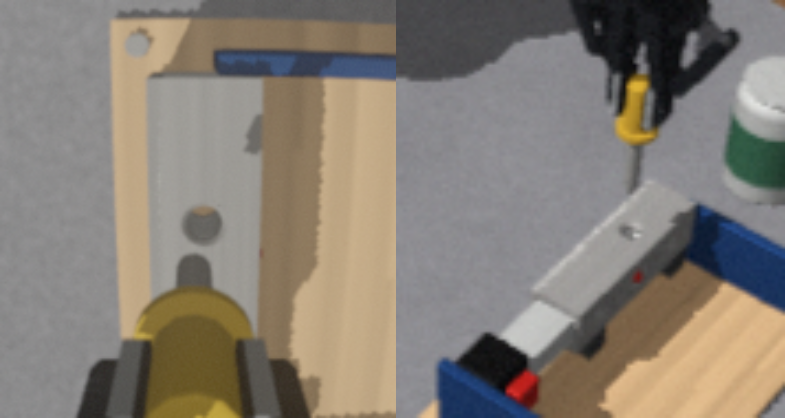

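Run:
```python
from h import *
z=np.load("pics/w8.npz");st=dict(tool_rot=z['R'],eef_pos=z['e']);p,d=z['p'],z['d']
X=np.array([.9553,.2955]);Y=np.array([-.2955,.9553]);e=st['eef_pos'][:2]
def show(n,w):w=np.array(w);r=w[:2]-e;print(n,w.round(1),"rel tool X %.1f Y %.1f"%(X@r,Y@r))
g=cv2.cvtColor(p,cv2.COLOR_BGR2GRAY).astype(int)
print(g[182,244:272]);print(g[165:215,257]);print(g[180:215,253]);print(g[200,240:266])
# sharper hole: dark blob
m=((g<115)&(np.indices(g.shape)[0]>168)&(np.indices(g.shape)[0]<196)&(np.indices(g.shape)[1]>240)&(np.indices(g.shape)[1]<275)).astype(np.uint8)
ys,xs=np.where(m);print(xs.min(),xs.max(),ys.min(),ys.max())
show("hole",onz("wrist",(256.6,182),74,st))
bl,m=blobs(p,(20,120,50),(34,255,255),100);print(bl)
for u,v in((253,214),(253,220),(235,230),(271,230),(253,198),(253,203)):show((u,v),hz(u,v,d,st))
show("flange front edge",onz("wrist",(253,211),181,st))
show("tip front",onz("wrist",(253,195.5),116,st))
```

```text
[159 157 153 135 116 107  96  94  98 101  98  99 101 101 101 100 102 100
  98  97  97 110 142 148 152 156 157 156]
[153 152 153 153 154 154 153 149 140 128 124 124 116  98  99 105 102 101
 101  99 100 103 105  96 105 113 125 150 153 154 146 124  97  85  84  87
  87  84  86  87  88  86  88  86  88  91  90  93 101 109]
[101  98 101 100  99 100  97  97  99 109 126 152 159 158 147 118  91  86
  87  88  88  89  87  88  86  87  90  86  88  90  90  92  96 105 113]
[160 160 161 160 155 138 100  85  87  89  87  91  91  88  86  87  85  87
  86  91 119 148 156 156 156 153]
249 265 176 190
hole [487.8 147.8  74. ] rel tool X 3.8 Y 2.7
[([226, 210, 53, 86, 3450], array([252.5, 252.4]))]
(253, 214) [480.7 159.7 180.9] rel tool X 0.5 Y 16.1
(253, 220) [481.6 156.7 181.9] rel tool X 0.5 Y 13.0
(235, 230) [473.8 147.7 181.7] rel tool X -9.6 Y 6.7
(271, 230) [493.4 153.2 180.8] rel tool X 10.7 Y 6.2
(253, 198) [483.3 151.2 129.9] rel tool X 0.5 Y 7.2
(253, 203) [483.4 150.8 139. ] rel tool X 0.4 Y 6.8
flange front edge [480.1 161.5 181. ] rel tool X 0.4 Y 18.0
tip front [484.2 148.4 116. ] rel tool X 0.5 Y 4.3
```

Request:
move_arm([
  [[0,0,0],[0.08,0.083,-0.2],1],
  [[0,0,0],[0,0,-0.4],1],
  [[0,0,0],[0,0,-0.3],1],
  [[0,0,0],[0,0,-0.1],1],
  [[0,0,0],[0,0,0],1],
  [[0,0,0],[0,0,0],1],
])

```text
t: 19.98
eef_pos: [487.9, 147.5, 123.4]
tool_rot: [[0.001, 0.956, 0.294], [0.0, 0.294, -0.956], [-1.0, 0.001, 0.0]]
wrist_force: [-0.1, -0.1, -0.9]
grip_width: 0.235
```

Run:
```python
from h import *
st=get_state();p,d=capture("wrist");cv2.imwrite("pics/w9.png",p)
np.savez("pics/w9.npz",p=p,d=d,R=st['tool_rot'],e=st['eef_pos'])
X=np.array([.9553,.2955]);Y=np.array([-.2955,.9553]);e=st['eef_pos'][:2];print(st['eef_pos'],st['wrist_force'])
g=cv2.cvtColor(p,cv2.COLOR_BGR2GRAY).astype(int)
for v in range(184,216,3):print(v,g[v,236:276:2])
print(g[160:216,254])
for v in(196,200,204,208):w=hz(253,v,d,st);r=w[:2]-e;print(v,w,X@r,Y@r)
```

```text
[487.8765791  147.54512725 123.40010603] [-0.06008976 -0.13350173 -0.94828439]
184 [159 157 156 153 153 157 156 152 148 150 149 124 113 108 110 142 150 155
 153 153]
187 [159 159 155 155 151 135 118 118 121 118 117 118 152 154 148 155 153 152
 151 153]
190 [158 157 156 149 123 101  99 102  99 101 101 100  96 146 153 152 154 155
 154 153]
193 [159 157 155 132 108  94  97  98  98  98  98  97  93 117 151 155 153 154
 153 153]
196 [156 155 156 131 108  93  92  90  92  88  90  94  93 119 146 156 153 154
 152 154]
199 [157 158 155 147 108  84  85  89  91  86  86  87  99 137 146 152 153 154
 152 153]
202 [158 159 156 156 147  89  83  88  89  86  87  82  97 143 152 154 154 153
 151 153]
205 [157 159 158 156 147  84  85  87  90  86  83  84  98 149 154 153 153 153
 151 155]
208 [157 158 156 155 138  84  88  85  89  85  85  85  89 149 153 154 154 153
 152 152]
211 [157 158 149 134 106  89  91  90  89  91  89  91  85 118 142 152 155 154
 152 154]
214 [142 102  94  96 103 108 108 112 111 108 111 111 104  98  90  94 116 146
 153 153]
[153 151 151 151 153 153 152 152 150 152 152 152 150 150 152 151 152 152
 152 150 152 151 153 151 150 142 129 118 105  94 101 101  98  98  98  91
  88  86  88  86  83  86  86  85  85  86  84  84  85  89  90  91  93 104
 108 112]
196 [486.3 154.4  95.3] 0.5195088848188707 7.014339063946982
200 [486.2 154.6 104.6] 0.4830788848188457 7.234949063946978
204 [486.2 154.7 112.7] 0.512628884818844 7.330479063946973
208 [486.2 154.4 119.6] 0.42397888481884904 7.043889063946988
```

Run:
```python
from h import *
z=np.load("pics/w9.npz");st=dict(tool_rot=z['R'],eef_pos=z['e'])
X=np.array([.9553,.2955]);Y=np.array([-.2955,.9553]);e=st['eef_pos'][:2]
for n,uv in dict(L=(243,194),R=(263,194),front=(252.8,186),c=(252.8,196)).items():
    w=onz("wrist",uv,74,st);r=w[:2]-e;print(n,w,(X@r).round(1),(Y@r).round(1))
```

```text
L [480.2 146.5  74. ] -7.6 1.3
R [495.8 151.3  74. ] 8.7 1.2
front [485.8 155.4  74. ] 0.3 8.1
c [488.4 147.2  74. ] 0.4 -0.5
```

Request:
move_arm([
  [[0,0,0],[0.01,-0.03,-0.1],1],
  [[0,0,0],[0,0,-0.2],1],
  [[0,0,0],[0,0,-0.2],1],
  [[0,0,0],[0,0,-0.2],1],
  [[0,0,0],[0,0,-0.2],1],
  [[0,0,0],[0,0,0],1],
])

```text
t: 20.78
eef_pos: [487.5, 146.5, 95.5]
tool_rot: [[-0.001, 0.956, 0.294], [-0.0, 0.294, -0.956], [-1.0, -0.001, -0.0]]
wrist_force: [0.5, -0.0, -1.7]
grip_width: 0.239
```

Tip is in the hole with no resistance; continuing down.

Request:
move_arm([
  [[0,0,0],[0,0,-0.2],1],
  [[0,0,0],[0,0,-0.2],1],
  [[0,0,0],[0,0,-0.2],1],
  [[0,0,0],[0,0,-0.2],1],
  [[0,0,0],[0,0,-0.2],1],
  [[0,0,0],[0,0,0],1],
])

```text
t: 21.52
eef_pos: [487.5, 146.5, 65.5]
tool_rot: [[-0.001, 0.956, 0.294], [-0.0, 0.294, -0.956], [-1.0, -0.001, -0.0]]
wrist_force: [1.0, 0.2, -1.0]
grip_width: 0.242
```

Request:
move_arm([
  [[0,0,0],[0,0,-0.15],1],
  [[0,0,0],[0,0,-0.15],1],
  [[0,0,0],[0,0,-0.1],1],
  [[0,0,0],[0,0,-0.06],1],
  [[0,0,0],[0,0,0],1],
  [[0,0,0],[0,0,0],1],
])

```text
t: 22.28
eef_pos: [488.0, 146.6, 52.4]
tool_rot: [[0.0, 0.956, 0.294], [0.0, 0.294, -0.956], [-1.0, 0.0, 0.0]]
wrist_force: [-0.7, 0.0, -0.0]
grip_width: 0.236
```

Request:
move_arm([
  [[0,0,0],[0,0,-0.03],1],
  [[0,0,0],[0,0,0],1],
  [[0,0,0],[0,0,0],0],
  [[0,0,0],[0,0,0],0],
  [[0,0,0],[0,0,0],0],
  [[0,0,0],[0,0,0],0],
  [[0,0,0],[0,0,0.4],0],
  [[0,0,0],[0,0,0.8],0],
  [[0,0,0],[0,0,1],0],
  [[0,0,0],[0,0,1],0],
  [[0,0,0],[0,0,0.8],0],
  [[0,0,0],[0,0,0],0],
])

```text
t: 23.78
eef_pos: [489.7, 147.1, 174.1]
tool_rot: [[0.005, 0.956, 0.294], [0.001, 0.294, -0.956], [-1.0, 0.005, 0.0]]
wrist_force: [0.4, -0.5, -0.1]
grip_width: 0.501
```

Run:
```python
from h import *
st=get_state();p,d=capture("wrist");s,_=capture("scene");print(st['t'],st['eef_pos'],st['wrist_force'])
cv2.imwrite("pics/w10.png",np.hstack([cv2.resize(p[:,130:400],None,fx=1.2,fy=1.2),cv2.resize(s[90:250,225:380],(440,461))]))
bl,m=blobs(p,(20,120,50),(34,255,255),60)
for s_,c in bl:
    print(s_,c)
    if s_[1]<230:
        Q=np.array([hz(x,y,d,st) for y,x in zip(*np.where(m))  if s_[0]<=x<s_[0]+s_[2] and s_[1]<=y<s_[1]+s_[3]][::4])
        print(np.percentile(Q,[2,10,25,50,75,98],axis=0).round(1))
```

```text
23.775 [489.69854242 147.0999587  174.09614424] [ 0.40940811 -0.46018245 -0.05619397]
[235, 163, 32, 40, 1006] [250.2 181.6]
[[473.9 139.8  78.5]
 [477.2 143.4  79.4]
 [480.3 147.6  80.5]
 [486.1 153.2 113.2]
 [491.5 157.1 119.5]
 [500.8 161.8 120.7]]
```

View pics/w10.png

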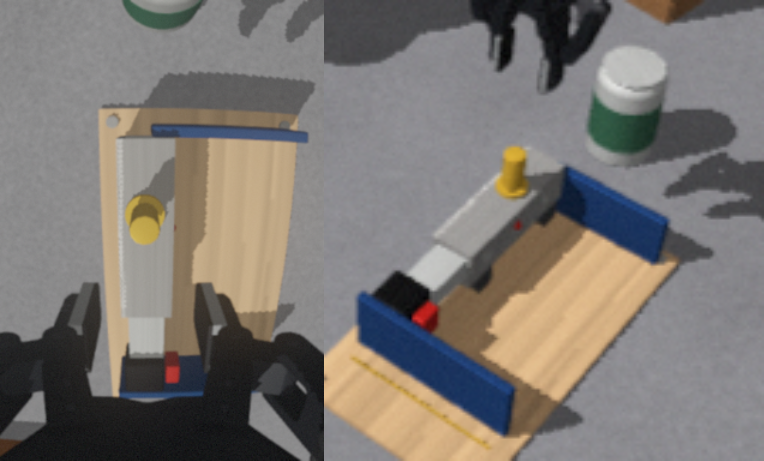

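The flange top is at about 79–80 mm and the grip top at about 119–120 mm, so the pin is seated. The button is out, the peg sits in the middle hole, and nothing touches the robot.

```bash
python3 -c "
from rig import *
print(sign_off())"
```

```text
the job is handed in; nothing more can be done
None
```

The tube is locked in the very next hole, the yellow-headed pin is fully down through the sleeve and tube, and I handed the job in at about 24 s.

**How it went**
- **Tube:** I squeezed the button, slid the tube 50 mm and let go.
- **Pin:** I moved it from its block to the sleeve. It went down without resistance, and I let go.

**Last checks**
- **Button and latch:** the button stands out again and the red peg shows in the sleeve's middle hole. The gap from mouth to handle was about 54.4 mm against 55 expected, which is within measuring error.
- **Pin:** the flange top is at about 79–80 mm and the grip top at about 119–120 mm, against 79 and 119 mm if seated. It stands upright, and the gripper was well clear with about zero force.
- **Cans:** the arm never went near them. The green can looks undisturbed in the last picture. I last saw the red can just before picking up the pin and did not check it again.

**What disagreed:** the real fingertips end about 37 mm behind the reported TCP. My first squeeze therefore closed on top of the handle, pressing at about 10 N, and moved nothing as far as I could see. I corrected for this from the depth image. The highest force I read at the wrist was about 25 N, during the second squeeze.

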